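# Dock the slide tray and start its locking screw

### The arm

A 7-joint arm with a two-finger parallel gripper is mounted at the origin on the work surface. World frame = base frame: x ahead of the robot, y to its left, z up, the work surface at z = 0. Lengths are in m, angles in rad, forces in N, time in s.
With the tool pointing down it reaches from about 0.4 to 0.875 m from the base axis. Payload 6.5 kg.
Tool frame: the origin (TCP) lies on the centre line of the jaws, within the pads' length; the fingertips stand bot.tip_extent ahead of it and the grasp point (between the pads) lies 3 mm ahead of it (bot.tip_extent is the distance from the TCP to the fingertips, in m); z points along the fingers, y is the line along which they close (so a half turn about z gives the same grasp; the last joint's range is limited). The gripper opens to 88 mm and grips with 3 to 60 N. Pads are 18 mm wide; open, the fingers measure 123 mm over their backs; the gripper's body (75 mm by 187 mm) begins 45 mm behind the grasp point.
Start: joints at [-1.244, 0.536, -0.004, 1.538, 0.003, 1.067, -0.071], TCP at [0.249, 0.6, 0.261] pointing down, gripper open.
Joint ranges: [-2.7, 2.7], [-0.37, 2.16], [-1.27, 1.26], [0.24, 2.4], [-1.31, 4.45], [0.19, 1.91], [-2.76, 2.76]. Speed limits (rad/s): [2.39, 2.39, 3.14, 3.14, 3.14, 3.14, 3.14].

### API

Orientations are given as a unit quaternion [x, y, z, w].
In Python, from cell import status, optics, bot, nets gives the robot as it stands.
- The arm moves only by the shell command python3 -m creep 'ROWS' [FORCE]. ROWS is JSON, a list of rows, each a list of 7 numbers: the closure, from 0 (fully open) to 1 (shut), then the shift along the tool's x, y, z in cm, then the turn, a rotation vector about the tool's x, y, z in degrees. A call has 1 to 12 rows; each row is the pose to reach, as a shift and turn from the pose commanded when the call began, along the tool's axes at that moment; what a row does not reach only later rows make up. A row lasts 1/8 s, in which the tool goes at most 62.5 mm and 10.7 degrees, less where a joint would pass 70% of its speed; a pose out of reach is approached as far as the arm can. A call with a gripper value outside its range is refused whole. The fingers move at their own pace and stop on an object; FORCE is the grip in N (left out, the last holds). Time passes only in rows, so rows that repeat a pose let the fingers close. It gives the time, the measured TCP pose, the force, the opening and the grip force at its end, in the units of the state.
- status.observe(): the state, without advancing time (a new reading comes with each control period).
- optics.camera(name): name is "scene" or "top"; returns a dict with "img" (400x640x3 uint8, red, green, blue), "intrinsics" (3x3 intrinsics, pixels), "view" (4x4, takes a point from world to camera coordinates). Camera axes: x right, y down, z forward; pixel columns grow to the right and rows downward; lengths in m; the calibration is good to about 2 mm. A picture is of the moment at which its call begins. There is no depth.
- bot.close_job(): hands the job in; it is judged then, once.
Trained networks look in the newest picture that a camera, given by its name, has taken for a name from the list of things; names that differ only in an ending like _2 or _b are one class to them, and where a whole thing is asked for, a point or a joint stands for the part that bears it (a point fixed in the world has none). Each returns a list of dicts, best first, with "conf" (0 to 1); they miss things now and then, are a little off and sometimes report something else, mostly with a low value. They report only what shows in the picture. A call takes as long as a camera call.
- nets.look_for(query, camera): "rect" ([left, top, right, bottom] in pixels, round what is visible of it).
- nets.trace(query, camera): "region" (400x640 bool, what is visible of it) and "rect" ([left, top, right, bottom] in pixels, round what is visible of it).
- nets.place_of(query, camera): "location" ([row, column] in pixels: a listed point, or the origin of a listed thing).
The state is a dict: "clock": time; "qpos": joint angles; "qd": joint speeds; "joint_efforts": joint torques, N m; "tool_pos": TCP position; "tool_rot": TCP orientation; "ft_force": force on the tool from outside, world axes, zero at the start; "wrist_torque": the same for the moment, N m; "finger_gap": finger opening in m; "gripper_force": force on a finger pad.
Only numpy, scipy, OpenCV 4.12 (cv2) and the standard library are available. Lean on these libraries where they do the work, as an engineer would, in place of code of your own. Each camera call takes 0.05 s, during which the arm holds its last target. There are 200 camera calls.

### The job

Dock the slide tray and get its locking screw started: wind the handwheel clockwise until the tray touches its end stop, then turn the wing-headed screw on the bridge backward (anticlockwise seen from above) until you feel it drop into its thread, and from there turn it forward one full turn. Regrip as often as you need, leave the bottles, rack, marker and boxes around the jig where they stand, and finish while holding the screw's wing head in a firm grip: do not let go at the end.

Things in the scene. Friction and masses are not known exactly. Their poses are not given: they have to be found in the camera images.
- jig: Bench jig, fixed in place: white base plate 270 (x) by 370 (y) by 12 mm, origin on the table 15 mm to +y of the plate's centre, z up. The tray slides on it along +y to a steel end stop. A bridge over the tray (x -98 to +98, y 35 to 85, top 80 mm above the table) carries the upright screw at x 0, y 60 mm. The handwheel stands at x 0, y -130 mm. Directions are in the jig's frame.
- tray_hole (a point): Mouth of the threaded hole (32 mm wide) in the tray, 36 mm above the table. The tray is an aluminium plate 124 by 118 mm with small glass slides on it. When the tray is on its stop this point is exactly under the screw's axis.
- carriage (a joint): Tray position, m: grows toward the end stop (jig +y); 0.075 = touching the stop. Driven only by the handwheel.
- wheel (a joint): Handwheel angle, rad: grows clockwise seen from above, 15.7 when the tray touches its stop; starts 1.0 to 1.6 turns short of that. One turn moves the tray 30 mm. It turns easily (about 4 N at the handle), stays where it is left, and is blocked hard at the stop.
- wheel_hub (a point): Point on the vertical axis of the horizontal black handwheel, 80 mm above the table. Rim radius 50 mm, 14 mm thick, three spokes.
- wheel_handle (a point): Middle of the handwheel's upright round handle: 18 mm diameter, 50 mm tall (78 to 128 mm above the table, this point at 103), on the rim 50 mm from the wheel's axis. It spins freely on its own axis, so it can be gripped from above and carried round the circle without turning the tool.
- screw_head (a point): Centre of the screw's wing head, a plain steel bar 62 mm long (point x), 14 thick (point y), 24 tall; point z is up along the screw's vertical axis. 120 mm above the table when screw_lift is 0; it sinks with the screw. Under it is a 14 mm neck, then the 26 mm threaded shank in the bridge; one turn in, the bar's underside is still 13 mm above the bridge.
- screw (a joint): Turn of the screw, rad: grows clockwise seen from above (forward, tightening); arbitrary zero. Turns easily (under 0.1 N m). At the start the drop lies 0.6 to 2.3 rad backward (anticlockwise); the screw is blocked hard 1.7 rad backward of the drop. Single-start thread, 7 mm per turn.
- screw_lift (a joint): How far the captive screw has sunk, m, growing downward; 0 = tip on the tray. Weight and a spring press it down with about 6 N. Tray on stop: it rests at 0.001 to 0.004; turned backward it creeps up to 0.001, then suddenly drops to 0.008; one turn forward takes it to 0.015. A firm grip would hold it up: turn it with the bar loose between the fingers, or press down lightly and follow it.
- dropper: Bystander to leave alone: a small white dropper bottle, 26 mm across and 50 mm tall, on the jig's base plate at the robot's side of the tray; origin at the centre of its underside.
- amber: Bystander to leave alone: amber bottle, 60 mm across, 120 mm tall, beyond the jig; origin at the centre of its underside.
- reagent: Bystander to leave alone: clear reagent bottle, 44 mm across, 85 mm tall, beyond the jig; origin at the centre of its underside.
- tube_rack: Bystander to leave alone: white rack 60 by 150 by 50 mm with six capped tubes, 90 mm tall, to the left of the jig; origin at the centre of its underside.
- marker: Bystander to leave alone: a marker pen lying on the table, 130 mm long, on the robot's side of the jig; origin at the centre of its underside.
- slide_box: Bystander to leave alone: grey slide box 85 by 100 by 35 mm, to the right of the jig; origin at the centre of its underside.
- jar: Bystander to leave alone: a white jar, 48 mm across, 50 mm tall, on the robot's side of the jig; origin at the centre of its underside.

How it is judged:
On the way, in this order (a step that is already met when the one before it is completed fails the run):
1. the slide tray touches its end stop (value of joint carriage above 0.0735 m), for 0.2 s.
2. the screw, turned backward, has dropped into the start of its thread while the tray is on its stop (value of joint screw below 1.85 rad and value of joint screw_lift above 0.0055 m and value of joint carriage above 0.073 m), for 0.1 s.
3. the screw has been turned forward about one turn (value of joint screw between 6.6 and 9.2 rad and value of joint screw_lift above 0.012 m), for 0.2 s.
At the end, for the whole second after the job is handed in: The tray is on its end stop (within 2 mm), the screw has been turned forward one turn from its drop (0.78 to 1.19 turn) and sunk at least 12 mm, it is at rest, and the fingers hold its wing head with more than 3 N, the tool within 30 mm of the head's centre (all of step 3 and value of joint carriage above 0.073 m and value of joint screw_lift below 0.0172 m and velocity of joint screw between -0.15 and 0.15 rad/s and contact force between the fingers and screw above 3 N and distance between the grasp point and screw_head below 0.03 m); the arm keeps its last pose, push and grip.
It fails at once if a bottle or the jar is pushed aside by more than 30 mm or tipped (distance of any of dropper, amber, reagent, jar from where it was at the start of the episode above 0.03 m or angle between any of dropper, amber, reagent, jar's own z axis and vertical above 0.5 rad).
It fails at once if the tube rack, marker or slide box is pushed aside by more than 30 mm or tipped (distance of any of tube_rack, marker, slide_box from where it was at the start of the episode above 0.03 m or angle between any of tube_rack, marker, slide_box's own z axis and vertical above 0.5 rad).
It also fails if it takes over 72 s, if anything falls off the work surface, if the arm or the gripper's body presses on something with over 40 N, if the wrist force passes 120 N, or if a joint passes its speed limit or range.

## Working session

There is one attempt and no reset: what is moved stays moved. The work goes in short steps, Python scripts to look and compute and a shell command to move; the robot and the scene stay as the last step left them, time stands still between calls to the robot, and variables do not carry over. Pictures are saved under pics/ and viewed, at most 10 in all, crops included, and the job is handed in when it is done.

```bash
ls; mkdir -p pics; cat > h.py <<'E'
import numpy as np, cv2
from cell import status, optics, bot, nets
from scipy.spatial.transform import Rotation as R
def px2w(c,rc,z):
    K=np.array(c["intrinsics"]);V=np.array(c["view"])
    d=V[:3,:3].T@np.linalg.solve(K,[rc[1],rc[0],1.]);o=-V[:3,:3].T@V[:3,3]
    return o+d*(z-o[2])/d[2]
def w2px(c,p):
    q=np.array(c["view"])@np.append(p,1);q=np.array(c["intrinsics"])@q[:3];return q[:2]/q[2]
Z=dict(wheel_hub=.08,wheel_handle=.103,screw_head=.118,tray_hole=.036,jig=0,dropper=.012,amber=0,reagent=0,tube_rack=0,marker=0,slide_box=0,jar=0)
E
python3 - <<'E'
from h import *
for n in("top","scene"):
    c=optics.camera(n);cv2.imwrite(f"pics/{n}0.png",c["img"][:,:,::-1])
    print(n,"cam pos",-np.array(c["view"])[:3,:3].T@np.array(c["view"])[:3,3])
    for k,z in Z.items():
        for r in nets.place_of(k,n)[:1]: print(k,round(r["conf"],2),np.round(r["location"],1),np.round(px2w(c,r["location"],z),4))
s=status.observe();print(s,bot.tip_extent)
E
```

```text
pics
top cam pos [0.32682947 0.04122116 1.34930633]
wheel_hub 0.64 [210.5 404.7] [ 0.5515 -0.1672  0.08  ]
wheel_handle 0.61 [214.3 422.4] [ 0.539  -0.2074  0.103 ]
screw_head 0.69 [193.9 324.5] [0.5811 0.0376 0.118 ]
tray_hole 0.82 [201.7 337.2] [0.578  0.0034 0.036 ]
jig 0.95 [205.6 348.5] [ 0.5749 -0.0284  0.    ]
dropper 0.64 [247.6 356.8] [ 0.4607 -0.0516  0.012 ]
amber 0.68 [155.2 409.9] [ 0.7209 -0.1954  0.    ]
reagent 0.54 [141.5 323.8] [0.7538 0.0431 0.    ]
tube_rack 0.87 [205.5 245.2] [0.5676 0.251  0.    ]
marker 0.65 [266.4 300.9] [0.4082 0.0946 0.    ]
slide_box 0.64 [231.2 462.7] [ 0.5136 -0.3354  0.    ]
jar 0.74 [274.7 362.5] [ 0.3909 -0.0684  0.    ]
scene cam pos [ 0.9787669  -0.04186404  0.76008663]
wheel_hub 0.92 [218.1 233.8] [ 0.5586 -0.1624  0.08  ]
wheel_handle 0.61 [201.4 206.3] [ 0.5243 -0.2135  0.103 ]
screw_head 0.78 [200.9 327.7] [0.5694 0.0329 0.118 ]
tray_hole 0.61 [224.1 306.4] [ 0.5701 -0.0132  0.036 ]
jig 0.98 [232.8 301.6] [ 0.5706 -0.0254  0.    ]
dropper 0.62 [190.3 290.8] [ 0.459  -0.0374  0.012 ]
reagent 0.88 [307.6 343.5] [0.753 0.038 0.   ]

[... 175 characters left out ...]
': array([-1.24420928,  0.53639167, -0.00439969,  1.53787293,  0.00259144,
        1.06728911, -0.07121069]), 'qd': array([-0.00026349,  0.00135901, -0.00104742,  0.00018736,  0.00158213,
       -0.00092817, -0.00069576]), 'joint_efforts': array([-2.37910990e-04, -5.70897138e+01,  9.90034975e-01, -2.51911944e+01,
       -5.62638359e-02,  1.10346908e-02,  4.18832303e-05]), 'tool_pos': array([0.24879694, 0.60051111, 0.26073187]), 'tool_rot': array([1.95122972e-01, 9.80778785e-01, 2.07799780e-05, 1.34422953e-05]), 'ft_force': array([-0.01846648, -0.28904903,  0.25783541]), 'wrist_torque': array([0.00317511, 0.05730838, 0.01985457]), 'gripper_force': 0.0, 'finger_gap': 0.08821011500119233} 0.022
```

```bash
python3 - <<'E'
from h import *
a=cv2.imread("pics/top0.png")[120:300,220:500];b=cv2.imread("pics/scene0.png")[120:340,130:450]
cv2.imwrite("pics/tz.png",cv2.resize(a,None,fx=2.85,fy=2.85,interpolation=cv2.INTER_CUBIC))
cv2.imwrite("pics/sz.png",cv2.resize(b,None,fx=2.5,fy=2.5,interpolation=cv2.INTER_CUBIC))
E
```

```text
(no output)
```

View pics/tz.png

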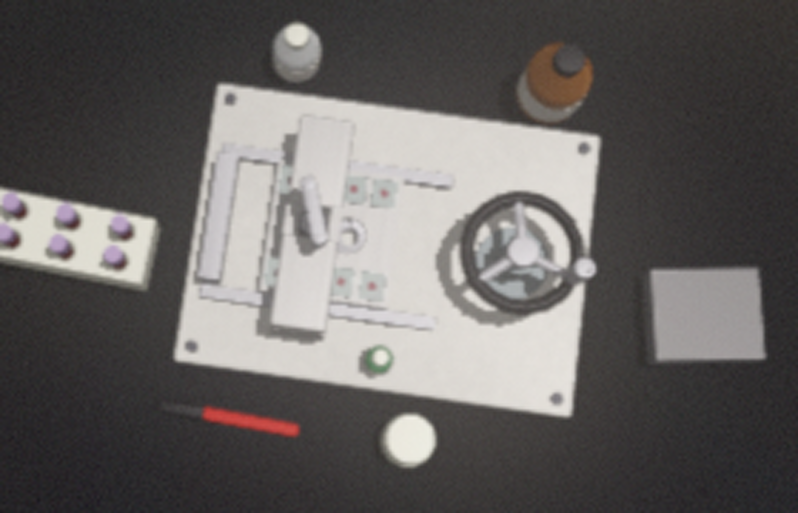

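View pics/sz.png

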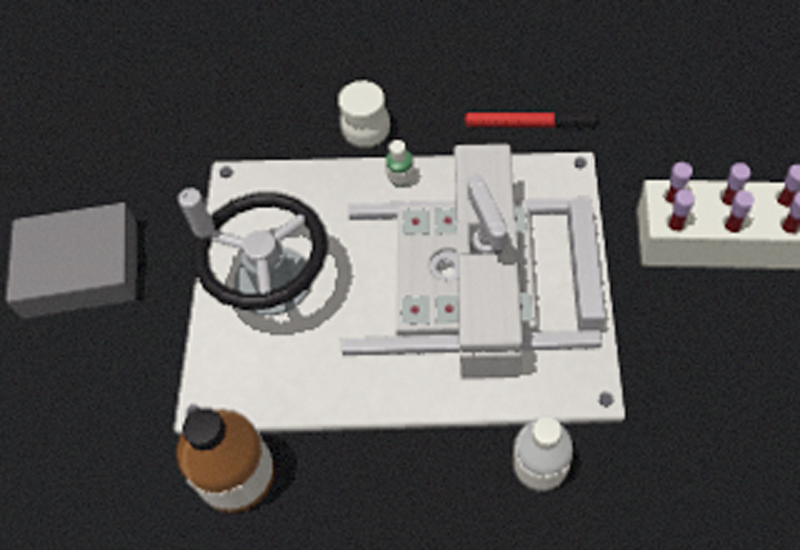

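Top crop: the plate corners are at zoomed (219,85), (600,136), (572,415) and (175,360). The handle top is at (584,267), just right of the wheel, and the bar runs (307,180) to (320,240) over the bridge. Scene crop: the handle top is at (189,196). The amber and reagent bottles are far from the wheel, and the dropper is near the bridge. Next I'll fit the jig pose.

```bash
cat >> h.py <<'E'
from scipy.optimize import least_squares
def tri(c1,p1,c2,p2):
    return least_squares(lambda x:np.r_[w2px(c1,x)-p1[::-1],w2px(c2,x)-p2[::-1]],[.57,0,.1])
E
python3 - <<'E'
from h import *
cs={n:optics.camera(n) for n in("top","scene")}
tz=lambda u,v:(120+v/2.85,220+u/2.85); sz=lambda u,v:(120+v/2.5,130+u/2.5)
C=[(.135,.17),(.135,-.2),(-.135,-.2),(-.135,.17)]
T=[tz(*p) for p in[(219,85),(600,136),(572,415),(175,360)]]
S=[sz(*p) for p in[(624,413),(178,427),(213,162),(594,153)]]
pts=[((x,y,.012),t,s) for (x,y),t,s in zip(C,T,S)]
L={k:[nets.place_of(k,n)[0]["location"] for n in("top","scene")] for k in("wheel_hub","wheel_handle","screw_head")}
pts+=[((0,-.13,.08),L["wheel_hub"][0],L["wheel_hub"][1]),((0,.06,.118),L["screw_head"][0],L["screw_head"][1])]
def J(p,q): c,s=np.cos(p[2]),np.sin(p[2]);return np.array([p[0]+c*q[0]-s*q[1],p[1]+s*q[0]+c*q[1],q[2]])
def f(p): return np.concatenate([np.r_[w2px(cs["top"],J(p,q))-t[::-1],w2px(cs["scene"],J(p,q))-s[::-1]] for q,t,s in pts])
r=least_squares(f,[.57,-.03,-.1],loss="soft_l1");print("jig",r.x,np.round(f(r.x).reshape(-1,4),1))
print("hub",J(r.x,(0,-.13,.08)),"screw",J(r.x,(0,.06,.118)))
g=tri(cs["top"],tz(584,267),cs["scene"],sz(189,196));print("handle top",g.x,g.fun)
hub=J(r.x,(0,-.13,.08));d=g.x[:2]-hub[:2];print("r",np.hypot(*d),"ang",np.degrees(np.arctan2(d[1],d[0])))
for k in L: g=tri(cs["top"],L[k][0],cs["scene"],L[k][1]);print(k,g.x,np.round(g.fun,1))
h=.13
a=px2w(cs["top"],tz(308,180),h);b=px2w(cs["top"],tz(319,240),h);print("bar",a,b,np.degrees(np.arctan2(*(a-b)[1::-1])))
a=px2w(cs["scene"],sz(476,184),h);b=px2w(cs["scene"],sz(504,250),h);print("bar",a,b,np.degrees(np.arctan2(*(a-b)[1::-1])))
s=status.observe();M=R.from_quat(s["tool_rot"]).as_matrix();print(M.round(3),s["clock"])
E
```

```text
jig [ 0.57046783 -0.03521546 -0.11184757] [[ -0.9   0.2   0.2   0.9]
 [ -0.1   0.5  -2.3   1.4]
 [ -0.2   1.6  -0.9  -0.6]
 [ -0.6   1.3  -0.9  -1.4]
 [  0.2  -0.3   1.3  -0.7]
 [-94.5 -17.3  -0.7   2.9]]
hub [ 0.55595795 -0.16440316  0.08      ] screw [0.57716471 0.02440964 0.118     ]
handle top [ 0.53598831 -0.20786684  0.13066377] [-0.07998822  0.00650423 -0.06386209  0.00418533]
r 0.04783176973730828 ang -114.67668498782606
wheel_hub [ 0.55581159 -0.16624084  0.07765298] [ 0.8 -0.   0.6 -0. ]
wheel_handle [ 0.53125607 -0.21084728  0.10719098] [ 0.5 -0.   0.4 -0. ]
screw_head [ 0.54901436 -0.06897696  0.10073332] [-57.6  -3.9 -47.5   1.6]
bar [0.60591373 0.02957922 0.13      ] [0.55338756 0.01885282 0.13      ] 11.54171550196206
bar [0.55764979 0.01974797 0.13      ] [0.62125546 0.03207807 0.13      ] -169.02915166342157
[[-0.924  0.383  0.   ]
 [ 0.383  0.924 -0.   ]
 [-0.    -0.    -1.   ]] 1.7
```

```bash
python3 -m creep '[[0.5,-36.7,-28.2,0,0,0,45],[0.5,-36.7,-28.2,0,0,0,45],[0.5,-36.7,-28.2,0,0,0,45],[0.5,-36.7,-28.2,0,0,0,45],[0.5,-36.7,-28.2,0,0,0,45],[0.5,-36.7,-28.2,0,0,0,45],[0.5,-36.7,-28.2,0,0,0,45],[0.5,-57.5,-63.9,6,0,0,88],[0.5,-57.5,-63.9,6,0,0,88],[0.5,-57.5,-63.9,6,0,0,88],[0.5,-57.5,-63.9,6,0,0,88],[0.5,-57.5,-63.9,6,0,0,88]]' 30; cat > s.py <<'E'
from h import *
import sys
s=status.observe();M=R.from_quat(s["tool_rot"]).as_matrix();p=s["tool_pos"]
print("t",round(s["clock"],2),"p",p.round(4),"yaw_y",np.degrees(np.arctan2(M[1,1],M[0,1])).round(1),"F",np.round(s["ft_force"],1),"Tz",np.round(s["wrist_torque"],2),"gap",round(s["finger_gap"],4),"gf",round(s["gripper_force"],1),"q",s["qpos"].round(2))
for a in sys.argv[1:]:
    w=np.array(eval(a),float);print("->",w,"tool cm",(M.T@(w-p)*100).round(2))
E
python3 s.py "(.535,-.210,.2)"
```

```text
clock: 3.2
tool_pos: [0.516, -0.0859, 0.2182]
tool_rot: [0.822, 0.569, 0.0, 0.0]
ft_force: [0.9, 0.9, -0.0]
finger_gap: 0.0441
gripper_force: 0.0
t 3.2 p [ 0.516  -0.0859  0.2182] yaw_y -20.6 F [ 0.9  0.9 -0. ] Tz [-0.05 -0.   -0.  ] gap 0.0441 gf 0.0 q [-0.34  0.41  0.53  1.94 -0.27  0.86 -0.03]
-> [ 0.535 -0.21   0.2  ] tool cm [-10.95   6.13   1.83]
```

```bash
python3 -m creep '[[0.5,-6,4,1.8,0,0,0],[0.5,-10.95,6.13,1.8,0,0,0],[0.5,-10.95,6.13,1.8,0,0,0],[0.5,-10.95,6.13,6,0,0,0],[0.5,-10.95,6.13,10.3,0,0,0],[0.5,-10.95,6.13,10.3,0,0,0],[1,-10.95,6.13,10.3,0,0,0],[1,-10.95,6.13,10.3,0,0,0],[1,-10.95,6.13,10.3,0,0,0],[1,-10.95,6.13,10.3,0,0,0]]' 30; python3 s.py; python3 - <<'E'
import numpy as np
# circle waypoints in tool axes from current grip at angle a0, clockwise, about hub
x=np.array([.352,.936]);y=np.array([.936,-.352])
h=np.array([.556,-.165]);
for n in(30,):
    for k in range(0,13):
        a=np.radians(-114.7-n*k);a0=np.radians(-114.7)
        d=.05*np.array([np.cos(a)-np.cos(a0),np.sin(a)-np.sin(a0)])*100
        print(k*n,np.round([d@x,d@y],2))
E
```

```text
clock: 4.45
tool_pos: [0.5355, -0.2085, 0.1165]
tool_rot: [0.822, 0.57, 0.001, 0.001]
ft_force: [-1.2, 0.8, 7.2]
finger_gap: 0.017
gripper_force: 30.0
t 4.45 p [ 0.5355 -0.2085  0.1165] yaw_y -20.5 F [-1.2  0.8  7.2] Tz [ 0.19  0.34 -0.04] gap 0.017 gf 30.0 q [-0.04  0.65  0.45  1.86 -0.41  0.72  0.29]
0 [0. 0.]
30 [ 0.85 -2.45]
60 [ 2.8  -4.14]
90 [ 5.34 -4.63]
120 [ 7.79 -3.78]
150 [ 9.48 -1.83]
180 [9.97 0.71]
210 [9.13 3.16]
240 [7.17 4.85]
270 [4.63 5.34]
300 [2.18 4.5 ]
330 [0.49 2.54]
360 [0. 0.]
```

```bash
python3 -m creep '[[1,0.85,-2.45,0,0,0,0],[1,2.8,-4.14,0,0,0,0],[1,5.34,-4.63,0,0,0,0],[1,5.34,-4.63,0,0,0,0]]'; python3 s.py
```

```text
clock: 4.95
tool_pos: [0.5126, -0.1406, 0.1165]
tool_rot: [0.821, 0.571, 0.002, 0.001]
ft_force: [4.1, 1.0, 5.9]
finger_gap: 0.0172
gripper_force: 30.0
t 4.95 p [ 0.5126 -0.1406  0.1165] yaw_y -20.3 F [4.1 1.  5.9] Tz [ 0.2  -0.47  0.02] gap 0.0172 gf 30.0 q [-0.17  0.59  0.46  1.98 -0.41  0.66  0.2 ]
```

```bash
python3 -m creep '[[1,2.45,0.85,0,0,0,0],[1,4.14,2.8,0,0,0,0],[1,4.63,5.34,0,0,0,0],[1,3.79,7.79,0,0,0,0],[1,1.83,9.48,0,0,0,0],[1,-0.71,9.97,0,0,0,0],[1,-3.16,9.13,0,0,0,0],[1,-4.85,7.17,0,0,0,0],[1,-5.34,4.63,0,0,0,0],[1,-5.34,4.63,0,0,0,0]]'; python3 s.py
```

```text
clock: 6.2
tool_pos: [0.534, -0.2079, 0.1165]
tool_rot: [0.822, 0.57, 0.001, -0.001]
ft_force: [-0.6, 3.8, 9.3]
finger_gap: 0.0168
gripper_force: 30.0
t 6.2 p [ 0.534  -0.2079  0.1165] yaw_y -20.5 F [-0.6  3.8  9.3] Tz [0.52 0.27 0.02] gap 0.0168 gf 30.0 q [-0.04  0.65  0.45  1.86 -0.41  0.72  0.29]
```

```bash
python3 - <<'E'
from h import *
for n in("top","scene"):
    c=optics.camera(n)
    for k in("tray_hole",):
        for r in nets.place_of(k,n)[:2]: print(n,round(r["conf"],2),px2w(c,r["location"],.036).round(4))
    cv2.imwrite(f"pics/{n}1.png",c["img"][:,:,::-1])
cv2.imwrite("pics/sz1.png",cv2.resize(cv2.imread("pics/scene1.png")[120:340,130:450],None,fx=2.5,fy=2.5,interpolation=cv2.INTER_CUBIC))
E
```

```text
top 0.81 [0.5751 0.0215 0.036 ]
scene 0.57 [0.5697 0.0168 0.036 ]
```

View pics/sz1.png

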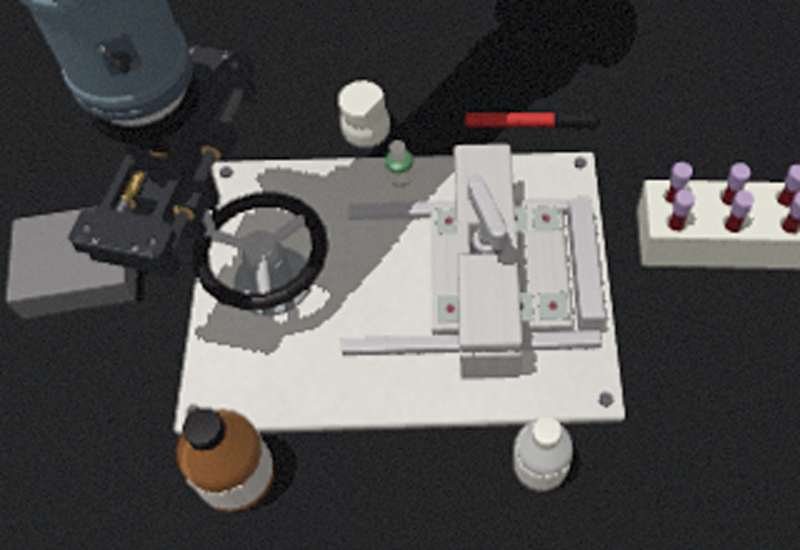

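The tray's left edge moved from 397 to 432 (30 mm). About 6–10 px (5–9 mm) remain between its right edge at 572 and the stop at about 580, which is roughly 60–100° of wheel.

```bash
python3 -m creep '[[1,0.2,-1.27,0,0,0,0],[1,0.85,-2.45,0,0,0,0],[1,1.25,-2.95,0,0,0,0],[1,1.7,-3.4,0,0,0,0],[1,1.7,-3.4,0,0,0,0]]'; python3 s.py
```

```text
clock: 7.02
tool_pos: [0.5101, -0.1807, 0.1165]
tool_rot: [0.822, 0.57, 0.001, 0.001]
ft_force: [3.4, 1.7, 9.1]
finger_gap: 0.0168
gripper_force: 30.0
t 7.03 p [ 0.5101 -0.1807  0.1165] yaw_y -20.5 F [3.4 1.7 9.1] Tz [ 0.33 -0.51  0.01] gap 0.0168 gf 30.0 q [-0.09  0.6   0.46  1.95 -0.41  0.68  0.26]
```

```bash
python3 -m creep '[[1,0.71,-0.51,0,0,0,0],[1,1.49,-0.89,0,0,0,0],[1,1.49,-0.89,0,0,0,0]]'; python3 s.py
```

```text
clock: 7.4
tool_pos: [0.507, -0.1635, 0.1165]
tool_rot: [0.822, 0.57, 0.001, 0.001]
ft_force: [2.3, 0.5, 10.4]
finger_gap: 0.0168
gripper_force: 30.0
t 7.4 p [ 0.507  -0.1635  0.1165] yaw_y -20.5 F [ 2.3  0.5 10.4] Tz [ 0.25 -0.51 -0.02] gap 0.0168 gf 30.0 q [-0.12  0.59  0.46  1.97 -0.41  0.67  0.24]
```

```bash
python3 -m creep '[[1,0.84,-0.24,0,0,0,0],[1,0.84,-0.24,0,0,0,0]]'; python3 s.py
```

```text
clock: 7.65
tool_pos: [0.5074, -0.1575, 0.1165]
tool_rot: [0.822, 0.569, 0.001, 0.003]
ft_force: [2.9, -5.7, 7.2]
finger_gap: 0.0174
gripper_force: 30.0
t 7.65 p [ 0.5074 -0.1575  0.1165] yaw_y -20.6 F [ 2.9 -5.7  7.2] Tz [-1.16 -0.46  0.06] gap 0.0174 gf 30.0 q [-0.14  0.59  0.46  1.98 -0.41  0.66  0.22]
```

```bash
python3 -m creep '[[1,0.4,-0.05,0,0,0,0],[1,0.4,-0.05,0,0,0,0]]'; python3 s.py
```

```text
clock: 7.9
tool_pos: [0.5074, -0.1571, 0.1165]
tool_rot: [0.823, 0.568, -0.001, 0.004]
ft_force: [0.6, -14.0, 4.7]
finger_gap: 0.0172
gripper_force: 30.0
t 7.9 p [ 0.5074 -0.1571  0.1165] yaw_y -20.8 F [  0.6 -14.    4.7] Tz [-2.89 -0.16 -0.02] gap 0.0172 gf 30.0 q [-0.15  0.59  0.46  1.98 -0.41  0.66  0.21]
```

```bash
python3 -m creep '[[1,-0.3,0,0,0,0,0],[0.5,-0.3,0,0,0,0,0],[0.5,-0.3,0,0,0,0,0],[0.5,-0.3,0,-5,0,0,0],[0.5,-0.3,0,-10,0,0,0],[0.5,-0.3,0,-10,0,0,0]]' 10; python3 s.py "(.577,.0244,.2)"; python3 - <<'E'
from h import *
for n in("top","scene"):
    c=optics.camera(n)
    for k in("tray_hole",):
        for r in nets.place_of(k,n)[:2]: print(n,round(r["conf"],2),px2w(c,r["location"],.036).round(4))
    cv2.imwrite(f"pics/{n}2.png",c["img"][:,:,::-1])
cv2.imwrite("pics/b2.png",np.hstack([cv2.resize(cv2.imread("pics/top2.png")[145:255,280:380],(400,440),interpolation=cv2.INTER_CUBIC),cv2.resize(cv2.imread("pics/scene2.png")[170:280,280:380],(400,440),interpolation=cv2.INTER_CUBIC)]))
E
```

```text
clock: 8.65
tool_pos: [0.5076, -0.1539, 0.2179]
tool_rot: [0.822, 0.57, 0.002, 0.001]
ft_force: [-0.6, 0.8, -0.0]
finger_gap: 0.0439
gripper_force: 0.0
t 8.65 p [ 0.5076 -0.1539  0.2179] yaw_y -20.5 F [-0.6  0.8 -0. ] Tz [-0.04  0.12 -0.01] gap 0.0439 gf 0.0 q [-0.23  0.43  0.56  1.92 -0.3   0.87  0.13]
-> [0.577  0.0244 0.2   ] tool cm [19.13  0.26  1.83]
top 0.78 [0.5758 0.0345 0.036 ]
top 0.35 [0.4026 0.0982 0.036 ]
scene 0.93 [0.5689 0.0218 0.036 ]
```

View pics/b2.png

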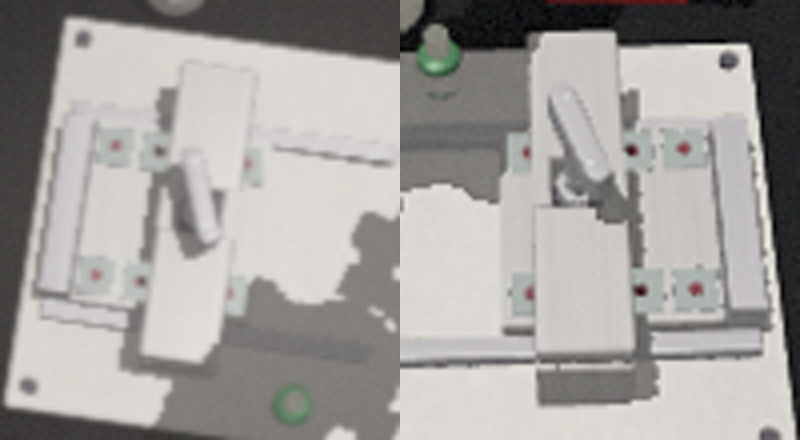

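The tray now touches its stop in both views. The bar runs (190,150) to (212,243) in the top crop, about 12° from world x. I'll go to the screw with the jaw axis at -78°.

```bash
python3 -m creep '[[0.5,6,0.1,0,0,0,10],[0.5,12,0.2,0,0,0,20],[0.5,17,0.2,1,0,0,30],[0.5,19.1,0.3,1.8,0,0,40],[0.5,19.1,0.3,1.8,0,0,50],[0.5,19.1,0.3,1.8,0,0,58],[0.5,19.1,0.3,1.8,0,0,58],[0.5,19.1,0.3,5.8,0,0,58],[0.5,19.1,0.3,10,0,0,58],[0.5,19.1,0.3,10,0,0,58]]'; python3 s.py "(.5775,.0244,.118)"
```

```text
clock: 10.1
tool_pos: [0.5732, 0.0241, 0.1123]
tool_rot: [0.995, 0.101, -0.003, -0.0]
ft_force: [0.7, -0.5, -0.3]
finger_gap: 0.0438
gripper_force: 0.0
t 10.1 p [0.5732 0.0241 0.1123] yaw_y -78.4 F [ 0.7 -0.5 -0.3] Tz [-0.06  0.18  0.  ] gap 0.0438 gf 0.0 q [-0.6   0.72  0.66  1.87 -0.61  0.78 -0.97]
-> [0.5775 0.0244 0.118 ] tool cm [ 0.42  0.05 -0.57]
```

```bash
python3 -m creep '[[0.5,0.42,0.05,-0.57,0,0,0],[0.8,0.42,0.05,-0.57,0,0,0],[0.9,0.42,0.05,-0.57,0,0,0],[0.9,0.42,0.05,-0.57,0,0,0],[0.9,0.42,0.05,-0.57,0,0,0]]' 5; python3 s.py
```

```text
clock: 10.72
tool_pos: [0.5804, 0.0249, 0.1212]
tool_rot: [0.995, 0.1, 0.0, -0.0]
ft_force: [-0.0, 1.3, 3.3]
finger_gap: 0.014
gripper_force: 4.9
t 10.72 p [0.5804 0.0249 0.1212] yaw_y -78.5 F [-0.   1.3  3.3] Tz [0.17 0.18 0.06] gap 0.014 gf 4.9 q [-0.6   0.71  0.67  1.85 -0.61  0.8  -0.98]
```

Gripped with a 14.0 mm gap, so it's centred. Now I'll loosen slightly and turn anticlockwise 110°, which is safely short of the hard block (at least 132°).

```bash
python3 -m creep '[[0.81,-0.25,0,0.4,0,0,0],[0.81,-0.25,0,0.4,0,0,-10],[0.81,-0.25,0,0.4,0,0,-20],[0.81,-0.25,0,0.4,0,0,-30],[0.81,-0.25,0,0.4,0,0,-40],[0.81,-0.25,0,0.4,0,0,-50],[0.81,-0.25,0,0.4,0,0,-60],[0.81,-0.25,0,0.4,0,0,-70],[0.81,-0.25,0,0.4,0,0,-80],[0.81,-0.25,0,0.4,0,0,-90],[0.81,-0.25,0,0.4,0,0,-90],[0.81,-0.25,0,0.4,0,0,-90]]' 5; python3 s.py
```

```text
clock: 12.22
tool_pos: [0.5779, 0.0237, 0.1169]
tool_rot: [0.634, 0.773, 0.0, 0.0]
ft_force: [2.9, -1.6, 0.8]
finger_gap: 0.0167
gripper_force: 1.0
t 12.22 p [0.5779 0.0237 0.1169] yaw_y 11.3 F [ 2.9 -1.6  0.8] Tz [-0.24 -0.37 -0.08] gap 0.0167 gf 1.0 q [-0.32  0.62  0.27  1.84 -0.24  0.71  0.28]
```

```bash
python3 -m creep '[[0.81,0,0,0,0,0,-10],[0.81,0,0,0,0,0,-20],[0.81,0,0,0,0,0,-30],[0.81,0,0,0,0,0,-40],[0.81,0,0,0,0,0,-40]]'; python3 s.py;  python3 - <<'E'
from h import *
for n in("top","scene"):
    c=optics.camera(n)
    for r in nets.place_of("screw_head",n)[:1]: print(n,round(r["conf"],2),r["location"],px2w(c,r["location"],.12).round(4))
    cv2.imwrite(f"pics/{n}3.png",c["img"][:,:,::-1])
cv2.imwrite("pics/b3.png",np.hstack([cv2.resize(cv2.imread("pics/top3.png")[145:255,280:380],(400,440),interpolation=cv2.INTER_CUBIC),cv2.resize(cv2.imread("pics/scene3.png")[170:280,280:380],(400,440),interpolation=cv2.INTER_CUBIC)]))
E
```

```text
clock: 12.85
tool_pos: [0.5779, 0.0242, 0.117]
tool_rot: [0.331, 0.944, 0.0, 0.0]
ft_force: [2.1, 1.2, 1.0]
finger_gap: 0.017
gripper_force: 0.9
t 12.85 p [0.5779 0.0242 0.117 ] yaw_y 51.3 F [2.1 1.2 1. ] Tz [ 0.15 -0.4  -0.04] gap 0.017 gf 0.9 q [-0.18  0.61  0.08  1.83 -0.07  0.7   0.84]
scene 0.68 [202.4, 326.8] [0.5739 0.0303 0.12  ]
```

View pics/b3.png

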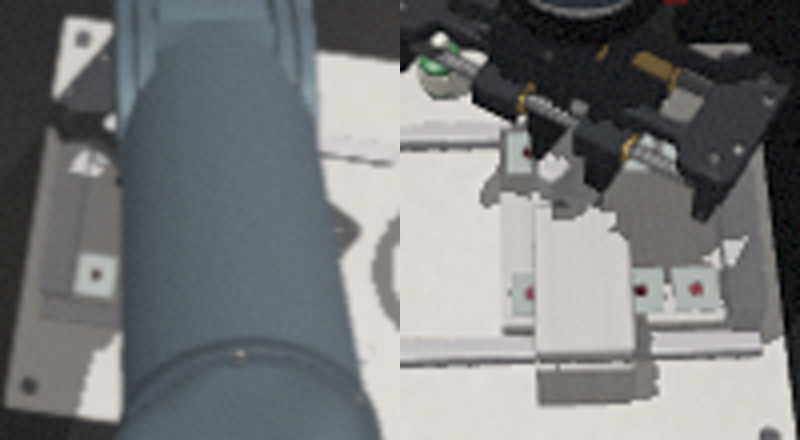

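The scene view shows the bar end between the fingers at (555,165), turned along with the tool. I'll go on backward in short steps and watch the torque.

```bash
python3 -m creep '[[0.81,0,0,0,0,0,-10],[0.81,0,0,0,0,0,-20],[0.81,0,0,0,0,0,-20]]'|tail -3; python3 s.py
```

```text
ft_force: [2.3, 1.7, 1.0]
finger_gap: 0.0166
gripper_force: 1.0
t 13.43 p [0.5774 0.0244 0.1168] yaw_y 71.3 F [2.3 1.7 1. ] Tz [ 0.27 -0.37 -0.04] gap 0.0166 gf 1.0 q [-0.11  0.61 -0.01  1.83  0.01  0.7   1.12]
```

```bash
python3 -m creep '[[0.81,0,0,0,0,0,-10],[0.81,0,0,0,0,0,-20],[0.81,0,0,0,0,0,-20]]'|tail -3; python3 s.py
```

```text
ft_force: [0.8, 2.1, 1.3]
finger_gap: 0.017
gripper_force: 0.9
t 13.8 p [0.5771 0.0244 0.1166] yaw_y 91.2 F [0.8 2.1 1.3] Tz [ 0.46 -0.18 -0.05] gap 0.017 gf 0.9 q [-0.05  0.61 -0.1   1.83  0.08  0.71  1.4 ]
```

```bash
python3 -m creep '[[0.81,0,0,0,0,0,-10],[0.81,0,0,0,0,0,-20],[0.81,0,0,0,0,0,-20]]'|tail -3; python3 s.py
```

```text
ft_force: [1.9, 2.2, -0.2]
finger_gap: 0.024
gripper_force: 6.8
t 14.18 p [0.5775 0.0244 0.1166] yaw_y 111.1 F [ 1.9  2.2 -0.2] Tz [ 0.62 -0.4  -0.23] gap 0.024 gf 6.8 q [ 0.02  0.62 -0.18  1.82  0.16  0.72  1.68]
```

```bash
python3 -m creep '[[0.81,0,0,0,0,0,-10],[0.81,0,0,0,0,0,-20],[0.81,0,0,0,0,0,-20]]'|tail -3; python3 s.py
```

```text
ft_force: [3.0, 2.0, -0.5]
finger_gap: 0.0381
gripper_force: 8.6
t 14.55 p [0.5777 0.0244 0.1167] yaw_y 131.1 F [ 3.   2.  -0.5] Tz [ 0.7  -0.51 -0.33] gap 0.0381 gf 8.6 q [ 0.08  0.62 -0.27  1.82  0.24  0.73  1.97]
```

Blocked: the gap widens as the jaws ride over the stopped bar. The geometry puts the bar's normal at about 86°, so it turned 164° back. I'll open, realign, lift off, and check that it dropped.

```bash
python3 -m creep '[[0.4,0,0,0,0,0,0],[0.4,0,0,0,0,0,0],[0.4,0,0,0,0,0,10],[0.4,0,0,0,0,0,20],[0.4,0,0,0,0,0,30],[0.4,0,0,0,0,0,40],[0.4,0,0,0,0,0,45],[0.4,0,0,-6,0,0,45],[0.4,0,0,-12,0,0,45],[0.4,0,0,-12,0,0,45]]'; python3 s.py "(.5775,.0244,.117)";  python3 - <<'E'
from h import *
for n in("scene",):
    c=optics.camera(n)
    for r in nets.place_of("screw_head",n)[:1]: print(n,round(r["conf"],2),r["location"])
    for z in(.12,.118,.112,.11): print(z,w2px(c,(.5775,.0244,z))[::-1])
    cv2.imwrite(f"pics/{n}4.png",c["img"][:,:,::-1])
cv2.imwrite("pics/b4.png",np.hstack([cv2.resize(cv2.imread(f"pics/scene{k}.png")[170:250,295:365],(350,400),interpolation=cv2.INTER_CUBIC) for k in(2,4)]))
E
```

```text
clock: 15.8
tool_pos: [0.5802, 0.0239, 0.2416]
tool_rot: [0.032, 0.999, 0.0, 0.004]
ft_force: [0.4, 0.1, -0.5]
finger_gap: 0.0527
gripper_force: 0.0
t 15.8 p [0.5802 0.0239 0.2416] yaw_y 86.4 F [ 0.4  0.1 -0.5] Tz [ 0.06 -0.03 -0.03] gap 0.0527 gf 0.0 q [-0.06  0.44 -0.08  1.75  0.04  0.95  1.35]
-> [0.5775 0.0244 0.117 ] tool cm [ 0.37  0.03 12.46]
scene 0.66 [206.5, 327.2]
0.12 [204.25062002 324.15404923]
0.118 [204.78542876 324.14662875]
0.112 [206.37570568 324.12456363]
0.11 [206.90113343 324.11727331]
```

View pics/b4.png

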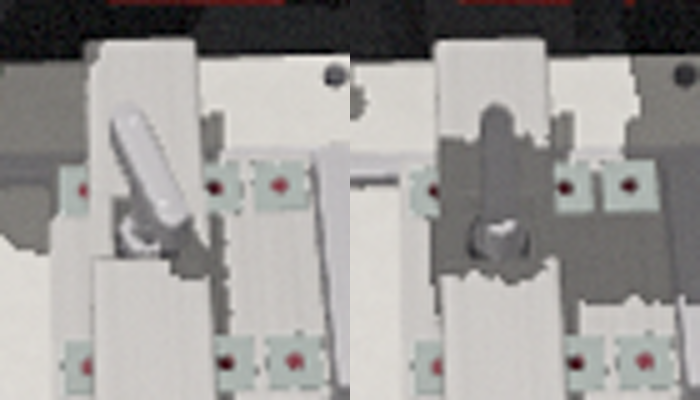

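The bar now lies along world x, and the network puts it at row 206.5. The projection for z = 0.112 is 206.4, so the screw has dropped about 8 mm. Now forward: descend, close loosely, and turn clockwise.

```bash
python3 -m creep '[[0.4,0,0,6,0,0,0],[0.4,0,0,12,0,0,0],[0.4,0,0,12,0,0,0],[0.81,0,0,12,0,0,0],[0.81,0,0,12,0,0,0],[0.81,0,0,12,0,0,10],[0.81,0,0,12,0,0,20],[0.81,0,0,12,0,0,30],[0.81,0,0,12,0,0,40],[0.81,0,0,12,0,0,50],[0.81,0,0,12,0,0,60],[0.81,0,0,12,0,0,60]]' 5; python3 s.py
```

```text
clock: 17.4
tool_pos: [0.5787, 0.0244, 0.1185]
tool_rot: [0.525, 0.851, 0.001, 0.001]
ft_force: [-0.1, -0.2, 1.6]
finger_gap: 0.0168
gripper_force: 0.0
t 17.4 p [0.5787 0.0244 0.1185] yaw_y 26.6 F [-0.1 -0.2  1.6] Tz [-0.09  0.06  0.03] gap 0.0168 gf 0.0 q [-0.26  0.61  0.19  1.84 -0.17  0.7   0.49]
```

```bash
python3 -m creep '[[0.81,0,0,0.15,0,0,10],[0.81,0,0,0.15,0,0,20],[0.81,0,0,0.15,0,0,30],[0.81,0,0,0.15,0,0,40],[0.81,0,0,0.15,0,0,50],[0.81,0,0,0.15,0,0,60],[0.81,0,0,0.15,0,0,70],[0.81,0,0,0.15,0,0,80],[0.81,0,0,0.15,0,0,90],[0.81,0,0,0.15,0,0,100],[0.81,0,0,0.15,0,0,110],[0.81,0,0,0.15,0,0,110]]' 5; python3 s.py
```

```text
clock: 18.9
tool_pos: [0.578, 0.0244, 0.1159]
tool_rot: [0.998, 0.059, 0.0, -0.0]
ft_force: [-0.0, 0.1, 0.5]
finger_gap: 0.0167
gripper_force: 0.0
t 18.9 p [0.578  0.0244 0.1159] yaw_y -83.2 F [-0.   0.1  0.5] Tz [-0.01  0.12  0.01] gap 0.0167 gf 0.0 q [-0.61  0.72  0.68  1.86 -0.63  0.79 -1.04]
```

```bash
python3 -m creep '[[0.4,0,0,0,0,0,0],[0.4,0,0,0,0,0,0],[0.4,0,0,-6,0,0,0],[0.4,0,0,-12,0,0,0],[0.4,0,0,-12,0,0,-10],[0.4,0,0,-12,0,0,-20],[0.4,0,0,-12,0,0,-30],[0.4,0,0,-12,0,0,-40],[0.4,0,0,-12,0,0,-50],[0.4,0,0,-12,0,0,-60],[0.4,0,0,-12,0,0,-70],[0.4,0,0,-12,0,0,-80]]'; python3 s.py;  python3 - <<'E'
from h import *
for n in("scene",):
    c=optics.camera(n)
    for r in nets.place_of("screw_head",n)[:1]: print(n,round(r["conf"],2),r["location"])
    cv2.imwrite(f"pics/{n}5.png",c["img"][:,:,::-1])
cv2.imwrite("pics/b5.png",np.hstack([cv2.resize(cv2.imread(f"pics/scene{k}.png")[170:250,295:365],(350,400),interpolation=cv2.INTER_CUBIC) for k in(4,5)]))
E
```

```text
clock: 20.4
tool_pos: [0.5777, 0.0239, 0.2357]
tool_rot: [0.726, 0.688, 0.0, 0.0]
ft_force: [0.1, -0.7, -0.2]
finger_gap: 0.053
gripper_force: 0.0
t 20.4 p [0.5777 0.0239 0.2357] yaw_y -3.1 F [ 0.1 -0.7 -0.2] Tz [-0.1   0.11  0.04] gap 0.053 gf 0.0 q [-0.47  0.47  0.47  1.78 -0.26  0.95  0.05]
scene 0.69 [202.3, 327.4]
```

View pics/b5.png

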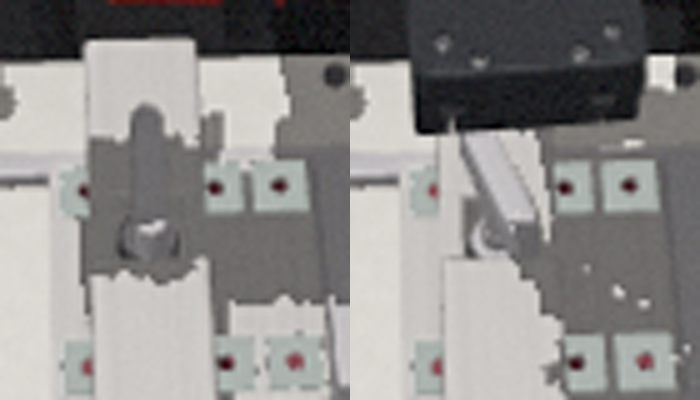

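```bash
python3 - <<'E'
from h import *
A=[cv2.resize(cv2.imread(f"pics/scene{k}.png")[186:226,308:347],(390,400),interpolation=cv2.INTER_CUBIC) for k in(2,5)]
for a in A:
    for v in range(0,400,50): cv2.line(a,(0,v),(8,v),(0,0,255),1)
cv2.imwrite("pics/b6.png",np.hstack(A))
c=optics.camera("scene")
for ax,z in((12,.117),(13,.111)):
    for s in(-1,1):
        u=np.radians(ax);p=np.array([.5775-s*0+s*.031*np.cos(u),.0244+s*.031*np.sin(u),z+.012]);print(ax,z,s,((w2px(c,p)-[308,186])*10).round())
E
```

```text
12 0.117 -1 [108.  37.]
12 0.117 1 [218. 284.]
13 0.111 -1 [105.  55.]
13 0.111 1 [220. 299.]
```

View pics/b6.png

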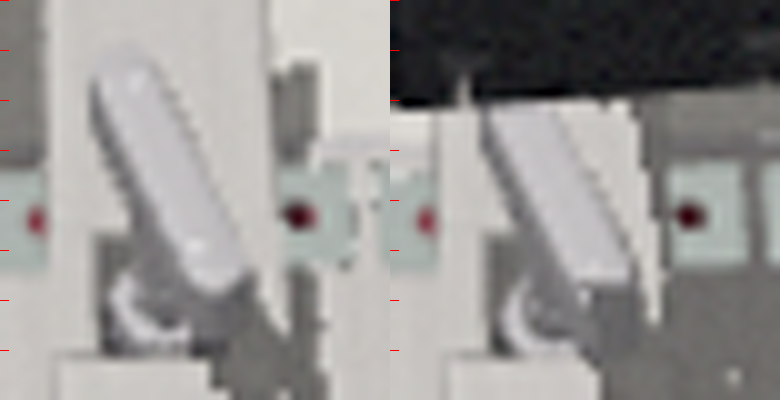

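Inconclusive by eye, because the lower bar end is in shadow and only its left edge shifted slightly. I'll probe the head's top with closed fingertips instead.

```bash
python3 -m creep '[[1,0,0,4,0,0,0],[1,0,0,7.4,0,0,0],[1,0,0,7.4,0,0,0],[1,0,0,7.4,0,0,0]]'|tail -3; python3 s.py
```

```text
ft_force: [0.6, -0.1, 1.0]
finger_gap: 0.0149
gripper_force: 0.0
t 21.05 p [0.5785 0.0239 0.1626] yaw_y -3.6 F [ 0.6 -0.1  1. ] Tz [-0.1   0.04 -0.02] gap 0.0149 gf 0.0 q [-0.44  0.57  0.43  1.83 -0.32  0.81  0.09]
```

```bash
python3 -m creep '[[1,0,0,0.6,0,0,0],[1,0,0,0.6,0,0,0],[1,0,0,0.6,0,0,0]]'|tail -3; python3 s.py
```

```text
ft_force: [0.0, 0.2, 0.4]
finger_gap: 0.0005
gripper_force: 0.0
t 21.43 p [0.5779 0.0241 0.1558] yaw_y -3.5 F [0.  0.2 0.4] Tz [-0.1   0.04  0.02] gap 0.0005 gf 0.0 q [-0.43  0.58  0.42  1.83 -0.32  0.79  0.1 ]
```

```bash
python3 -m creep '[[1,0,0,0.6,0,0,0],[1,0,0,0.6,0,0,0],[1,0,0,0.6,0,0,0]]'|tail -3; python3 s.py
```

```text
ft_force: [0.3, 0.5, -0.0]
finger_gap: -0.0
gripper_force: 0.0
t 21.8 p [0.5777 0.024  0.1493] yaw_y -3.5 F [ 0.3  0.5 -0. ] Tz [-0.05  0.07 -0.03] gap -0.0 gf 0.0 q [-0.43  0.59  0.42  1.84 -0.33  0.78  0.1 ]
```

```bash
python3 -m creep '[[1,0,0,0.3,0,0,0],[1,0,0,0.3,0,0,0],[1,0,0,0.3,0,0,0]]'|tail -3; python3 s.py
```

```text
ft_force: [-0.3, -0.6, 0.4]
finger_gap: 0.0007
gripper_force: 0.0
t 22.18 p [0.5777 0.024  0.1464] yaw_y -3.5 F [-0.3 -0.6  0.4] Tz [-0.03  0.11 -0.01] gap 0.0007 gf 0.0 q [-0.43  0.6   0.42  1.84 -0.33  0.78  0.1 ]
```

```bash
python3 -m creep '[[1,0,0,0.3,0,0,0],[1,0,0,0.3,0,0,0],[1,0,0,0.3,0,0,0]]'|tail -3; python3 s.py
```

```text
ft_force: [-2.5, -0.5, 9.8]
finger_gap: 0.0004
gripper_force: 4.8
t 22.55 p [0.5781 0.0241 0.1444] yaw_y -3.5 F [-2.5 -0.5  9.8] Tz [0.03 0.66 0.04] gap 0.0004 gf 4.8 q [-0.43  0.6   0.42  1.84 -0.33  0.77  0.11]
```

Contact is at tip z ≈ 0.1225, so the lift is ≈ 9.5 mm: dropped and following the thread. Next I'll regrip 180° on and keep turning forward.

```bash
python3 -m creep '[[0.4,0,0,-3,0,0,0],[0.4,0,0,-3,0,0,-10],[0.4,0,0,-3,0,0,-20],[0.4,0,0,-3,0,0,-30],[0.4,0,0,-3,0,0,-40],[0.4,0,0,-3,0,0,-50],[0.4,0,0,-3,0,0,-60],[0.4,0,0,-3,0,0,-70],[0.4,0,0,-3,0,0,-80],[0.4,0,0,-3,0,0,-90],[0.4,0,0,-3,0,0,-100],[0.4,0,0,-3,0,0,-105]]'|tail -3; python3 s.py
```

```text
ft_force: [-0.8, 1.1, -0.4]
finger_gap: 0.0525
gripper_force: 0.0
t 24.05 p [0.5777 0.0238 0.1733] yaw_y 101.7 F [-0.8  1.1 -0.4] Tz [0.02 0.06 0.02] gap 0.0525 gf 0.0 q [-0.1   0.52 -0.02  1.8   0.02  0.82  1.64]
```

```bash
python3 -m creep '[[0.4,0,0,3,0,0,0],[0.4,0,0,5.9,0,0,0],[0.4,0,0,5.9,0,0,0],[0.81,0,0,5.9,0,0,0],[0.81,0,0,5.9,0,0,0],[0.81,0,0,5.9,0,0,10],[0.81,0,0,5.9,0,0,20],[0.81,0,0,5.9,0,0,30],[0.81,0,0,5.9,0,0,40],[0.81,0,0,5.9,0,0,50],[0.81,0,0,5.9,0,0,60],[0.81,0,0,5.9,0,0,70]]' 5; python3 s.py
```

```text
clock: 25.55
tool_pos: [0.5785, 0.0246, 0.1152]
tool_rot: [0.491, 0.871, 0.001, 0.001]
ft_force: [0.7, 0.7, -3.2]
finger_gap: 0.017
gripper_force: 2.0
t 25.55 p [0.5785 0.0246 0.1152] yaw_y 31.2 F [ 0.7  0.7 -3.2] Tz [ 0.09 -0.2  -0.02] gap 0.017 gf 2.0 q [-0.34  0.63  0.29  1.84 -0.27  0.71  0.65]
```

```bash
python3 -m creep '[[0.81,0,0,0,0,0,10],[0.81,0,0,0,0,0,20],[0.81,0,0,0,0,0,30],[0.81,0,0,0,0,0,40],[0.81,0,0,0,0,0,50],[0.81,0,0,0,0,0,60],[0.81,0,0,0,0,0,70],[0.81,0,0,0,0,0,80],[0.81,0,0,0,0,0,90],[0.81,0,0,0,0,0,100],[0.81,0,0,0,0,0,110],[0.81,0,0,0,0,0,120]]'|tail -3; python3 s.py
```

```text
ft_force: [1.1, -0.1, -2.6]
finger_gap: 0.0164
gripper_force: 1.8
t 27.05 p [0.5784 0.0246 0.115 ] yaw_y -88.8 F [ 1.1 -0.1 -2.6] Tz [-0.21  0.01  0.06] gap 0.0164 gf 1.8 q [-0.69  0.78  0.82  1.86 -0.76  0.84 -1.03]
```

```bash
python3 -m creep '[[0.81,0,0,0,0,0,10],[0.81,0,0,0,0,0,20],[0.81,0,0,0,0,0,20],[0.4,0,0,0,0,0,20],[0.4,0,0,0,0,0,20],[0.4,0,0,-5.9,0,0,20],[0.4,0,0,-5.9,0,0,10],[0.4,0,0,-5.9,0,0,0],[0.4,0,0,-5.9,0,0,-10],[0.4,0,0,-5.9,0,0,-20],[0.4,0,0,-5.9,0,0,-30],[0.4,0,0,-5.9,0,0,-40]]'|tail -3; python3 s.py
```

```text
ft_force: [-1.1, -0.5, 1.3]
finger_gap: 0.053
gripper_force: 0.0
t 28.55 p [0.5777 0.024  0.1737] yaw_y -48.1 F [-1.1 -0.5  1.3] Tz [-0.04  0.14  0.03] gap 0.053 gf 0.0 q [-0.64  0.63  0.73  1.84 -0.53  0.88 -0.5 ]
```

```bash
python3 -m creep '[[0.4,0,0,0,0,0,-10.5],[0.4,0,0,0,0,0,-21],[0.4,0,0,0,0,0,-31.5],[0.4,0,0,0,0,0,-42],[0.4,0,0,0,0,0,-52.5],[0.4,0,0,0,0,0,-63],[0.4,0,0,0,0,0,-73.5],[0.4,0,0,0,0,0,-84],[0.4,0,0,0,0,0,-94.5],[0.4,0,0,0,0,0,-105],[0.4,0,0,0,0,0,-115.5],[0.4,0,0,0,0,0,-126]]'|tail -3; python3 s.py
```

```text
ft_force: [-0.1, -0.1, -0.3]
finger_gap: 0.0528
gripper_force: 0.0
t 30.05 p [0.5778 0.0237 0.1738] yaw_y 77.9 F [-0.1 -0.1 -0.3] Tz [-0.02  0.03 -0.02] gap 0.0528 gf 0.0 q [-0.24  0.53  0.17  1.81 -0.11  0.81  1.34]
```

```bash
python3 -m creep '[[0.4,0,0,3,0,0,0],[0.4,0,0,5.9,0,0,0],[0.4,0,0,5.9,0,0,0],[0.81,0,0,5.9,0,0,0],[0.81,0,0,5.9,0,0,0],[0.81,0,0,5.9,0,0,10],[0.81,0,0,5.9,0,0,20],[0.81,0,0,5.9,0,0,30],[0.81,0,0,5.9,0,0,40],[0.81,0,0,5.9,0,0,50],[0.81,0,0,5.9,0,0,60],[0.81,0,0,5.9,0,0,70]]' 5; python3 s.py
```

```text
clock: 31.55
tool_pos: [0.5786, 0.0245, 0.1152]
tool_rot: [0.661, 0.75, 0.001, 0.001]
ft_force: [1.3, -0.1, -2.7]
finger_gap: 0.0169
gripper_force: 1.8
t 31.55 p [0.5786 0.0245 0.1152] yaw_y 7.2 F [ 1.3 -0.1 -2.7] Tz [-0.05 -0.21  0.07] gap 0.0169 gf 1.8 q [-0.46  0.66  0.47  1.85 -0.43  0.73  0.37]
```

```bash
python3 -m creep '[[0.81,0,0,0,0,0,9],[0.81,0,0,0,0,0,18],[0.81,0,0,0,0,0,18],[0.75,0,0,0,0,0,18],[0.75,0,0,0,0,0,18],[0.75,0,0,0,0,0,18],[0.85,0,0,0,0,0,18],[1,0,0,0,0,0,18],[1,0,0,0,0,0,18],[1,0,0,0,0,0,18],[1,0,0,0,0,0,18],[1,0,0,0,0,0,18]]' 20; python3 s.py
```

```text
clock: 33.05
tool_pos: [0.5782, 0.0237, 0.1145]
tool_rot: [0.769, 0.639, 0.0, 0.001]
ft_force: [4.7, -2.5, -3.5]
finger_gap: 0.0136
gripper_force: 19.8
t 33.05 p [0.5782 0.0237 0.1145] yaw_y -10.5 F [ 4.7 -2.5 -3.5] Tz [-0.55 -0.94 -0.05] gap 0.0136 gf 19.8 q [-0.52  0.68  0.55  1.86 -0.5   0.75  0.13]
```

Firmly held, aligned with a 13.6 mm gap. Time is plentiful, so I'll probe the head height once to confirm the turn count, then regrip.

```bash
python3 -m creep '[[0.6,0,0,0,0,0,0],[0.6,0,0,0,0,0,0],[0.6,0,0,-5,0,0,0],[1,0,0,-5,0,0,0],[1,0,0,-5,0,0,0],[1,0,0,-5,0,0,0],[1,0,0,-5,0,0,0],[1,0,0,-2.8,0,0,0],[1,0,0,-2.8,0,0,0],[1,0,0,-2.8,0,0,0]]' 5|tail -3; python3 s.py
```

```text
ft_force: [0.6, 0.3, 0.1]
finger_gap: 0.0005
gripper_force: 0.0
t 34.3 p [0.5778 0.0238 0.1426] yaw_y -10.5 F [0.6 0.3 0.1] Tz [-0.06  0.08 -0.04] gap 0.0005 gf 0.0 q [-0.54  0.64  0.58  1.85 -0.47  0.8   0.1 ]
```

```bash
python3 -m creep '[[1,0,0,0.3,0,0,0],[1,0,0,0.3,0,0,0],[1,0,0,0.3,0,0,0]]'|tail -3; python3 s.py
```

```text
ft_force: [0.3, 0.8, -0.1]
finger_gap: 0.0004
gripper_force: 0.0
t 34.67 p [0.5778 0.0241 0.1396] yaw_y -10.5 F [ 0.3  0.8 -0.1] Tz [-0.09  0.03 -0.01] gap 0.0004 gf 0.0 q [-0.54  0.64  0.58  1.85 -0.48  0.79  0.11]
```

```bash
python3 -m creep '[[1,0,0,0.25,0,0,0],[1,0,0,0.25,0,0,0],[1,0,0,0.25,0,0,0]]'|tail -3; python3 s.py
```

```text
ft_force: [-4.2, 0.3, 14.2]
finger_gap: 0.0005
gripper_force: 7.6
t 35.05 p [0.5782 0.024  0.1385] yaw_y -10.5 F [-4.2  0.3 14.2] Tz [0.02 1.13 0.  ] gap 0.0005 gf 7.6 q [-0.54  0.64  0.57  1.85 -0.48  0.79  0.11]
```

The lift is ≈ 15 mm, as expected for one full turn. Final regrip.

```bash
python3 -m creep '[[1,0,0,-1.5,0,0,0],[0.6,0,0,-1.5,0,0,0],[0.6,0,0,-1.5,0,0,0],[0.6,0,0,-1.5,0,0,0],[0.6,0,0,2.25,0,0,0],[0.6,0,0,2.25,0,0,0],[0.6,0,0,2.25,0,0,0],[1,0,0,2.25,0,0,0],[1,0,0,2.25,0,0,0],[1,0,0,2.25,0,0,0],[1,0,0,2.25,0,0,0],[1,0,0,2.25,0,0,0]]' 20; python3 s.py
```

```text
clock: 36.55
tool_pos: [0.5784, 0.024, 0.115]
tool_rot: [0.769, 0.639, 0.001, 0.0]
ft_force: [1.1, -0.5, 5.1]
finger_gap: 0.0143
gripper_force: 20.0
t 36.55 p [0.5784 0.024  0.115 ] yaw_y -10.5 F [ 1.1 -0.5  5.1] Tz [-0.04 -0.09 -0.04] gap 0.0143 gf 20.0 q [-0.52  0.68  0.55  1.86 -0.5   0.75  0.13]
```

```bash
python3 -m creep '[[1,0,0,0,0,0,0],[1,0,0,0,0,0,0],[1,0,0,0,0,0,0],[1,0,0,0,0,0,0]]'|tail -3; python3 s.py
```

```text
ft_force: [1.9, 0.4, 6.1]
finger_gap: 0.0141
gripper_force: 20.0
t 37.05 p [0.5784 0.024  0.1149] yaw_y -10.5 F [1.9 0.4 6.1] Tz [-0.04 -0.12  0.01] gap 0.0141 gf 20.0 q [-0.52  0.68  0.55  1.86 -0.5   0.75  0.13]
```

```bash
python3 -c "
from cell import bot
print(bot.close_job())"
```

```text
the job is handed in; nothing more can be done
None
```

I handed the job in at about 37 s. The tray is on its stop, and the screw dropped and then turned forward about one full turn (head probed at about 15 mm sunk). The wing head is held at 20 N; no verdict came back.

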